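Index the drilling fixture to its counted notch and lock it

ROBOT

A 6-joint arm with a two-finger parallel gripper is mounted at the origin on the work surface. World frame = base frame: x ahead of the robot, y to its left, z up, the work surface at z = 0. Lengths are in m, angles in rad, forces in N, time in s.
With the tool pointing down it reaches from about 0.15 to 0.775 m from the base axis. Payload 6.1 kg.
Tool frame: the origin (TCP) lies midway between the tips of the shut fingers; the grasp point (between the pads) lies 19 mm behind it; z points along the fingers, y is the direction in which the jaws open and shut (so a half turn about z gives the same grasp; the last joint's range is limited). The gripper opens to 85 mm and grips with 20 to 120 N. Pads are 22 mm wide; open, the fingers measure 114 mm over their backs; the gripper's body (76 mm by 85 mm) begins 54 mm behind the grasp point. The pads swing forward as they close: fully open they stand 13 mm farther back than shut.
Start: joints at [-1.169, 0.126, -0.04, 1.405, 0, 1.571], TCP at [0.205, -0.483, 0.231] pointing down, gripper open.
Joint ranges: [-2.72, 2.72], [-0.95, 1.95], [-1.27, 1.35], [-1.78, 2.02], [-1.46, 1.47], [-3.14, 3.14]. Speed limits (rad/s): [2.39, 2.39, 3.01, 3.14, 3.14, 3.14].

INTERFACE

Orientations are given as [roll, pitch, yaw] about the fixed x, y, z axes, in that order (R = Rz(yaw) Ry(pitch) Rx(roll)).
In Python, from cell import manip gives the robot as it stands.
- The arm moves only by the shell command python3 -m crank 'ROWS' [FORCE]. ROWS is JSON, a list of rows, each a list of 3 entries, a list of its own where there are three numbers: the shift along the tool's x, y, z in cm, then the turn about the tool's z in degrees, then the finger opening in cm, from 0 to 8.54. A call has exactly 10 rows; each row shifts and turns the pose as measured when the row begins, along the tool's axes as they then stand; what a row does not reach is not made up. A row lasts 1/10 s, in which the tool goes at most 50 mm and 8.59 degrees, less where a joint would pass 70% of its speed; a pose out of reach is approached as far as the arm can. A call with a gripper value outside its range is refused whole. The fingers move at their own pace and stop on an object; FORCE is the grip in N (left out, the last holds). Time passes only in rows, so rows that do not move let the fingers close, or fill a call up. It gives the time, the measured TCP pose, the force and the opening at its end, in the units of the state.
- manip.read_state(): the state, without advancing time (a new reading comes with each control period).
- manip.grab_frame(name): name is "side" or "top"; returns the picture (480x640x3 uint8, blue, green, red); there is no depth.
- manip.calibration(name): a dict with "camera_matrix" (3x3 intrinsics, pixels), "rvec" (rotation vector, rad) and "tvec" (3), from world to camera coordinates, as OpenCV has them. Camera axes: x right, y down, z forward; pixel columns grow to the right and rows downward; lengths in m; the calibration is good to about 2 mm. A picture is of the moment at which its call begins. calibration takes no time and is no camera call.
- manip.close_job(): hands the job in, once; it reports no verdict.
The state is a dict: "time_s": time; "qpos": joint angles; "dq": joint speeds; "joint_torque": joint torques, N m; "position": TCP position; "tool_rot": TCP orientation; "ft_force": force on the tool from outside, world axes, zero at the start; "wrist_torque": the same for the moment, N m; "finger_gap": opening from 0.0 (shut) to 1.0 (fully open).
Only numpy, scipy, OpenCV 4.12 (cv2) and the standard library are available. Lean on these libraries where they do the work, as an engineer would, in place of code of your own. Each camera call takes 0.05 s, during which the arm holds its last target. There are 200 camera calls.

TASK

Set the index wheel of the drilling fixture for the next flange hole: turn it clockwise (seen from above), click by click, until its upright crank post has come to rest three clicks (a quarter turn) past the fixed pointer, without passing that notch, and let go so that the detent seats it. Then press the lock pin down until you feel it bottom on its stop and hold about 15 N on it for a second before you leave it down. Never press on the fixture with more than 22 N, and leave the wrench, the tin and the flange ring alone.

Things in the scene. Friction and masses are not known exactly. Their poses are not given: they have to be found in the camera images.
- fixture: Grey drilling fixture bolted down. Origin: on the bench surface, on the wheel's vertical axis, z up. Base plate 20 mm high, x -105 to +145 mm, y +-100 mm. Pointer: thin dark upright 97 mm out on the -x side, 76 mm high. Detent block on the -y side, y -110 to -140 mm, 66 mm high. Lock block on the +x side, x 98 to 138 mm, 50 mm wide, with jaws round the pin, all 84 mm high.
- wheel (a joint): Wheel angle (rad): 0 with the crank post at the pointer (fixture's -x side), growing clockwise seen from above, pi/2 with the post on the fixture's +y side. It rests by itself at every multiple of pi/6 (one click). Pushed at the post, a click takes 5 to 13 N at first and less up to about half-way, where the wheel snaps on by itself into the next notch. End stops at -1.40 and 2.62.
- hub (a point): Centre of the top of the pipe stub in the middle of the wheel, 79 mm above the bench; the stub is 42 mm across, on a flange 72 mm across (top 72 mm above the bench). The steel wheel is a 12-lobed star, 172 mm over the lobes, flat top 64 mm above the bench; a sprung roller on the fixture's -y side drops between its lobes.
- post (a point): Upright round steel crank post on the wheel, 16 mm in diameter, from the wheel's top (64 mm) to 128 mm above the bench, 50 mm from the wheel's axis; collar 22 mm across and 6 mm high at its foot. This point is on the post's axis, 108 mm above the bench. It can be pushed along its circle with closed fingertips.
- pin: Upright 10 mm lock pin with a round dark cap 26 mm across, 10 mm thick, 82 mm from the wheel's axis on the fixture's +x side. Origin: centre of the cap's top, 130 mm above the bench when up. Slides down against 3 N friction, stays where left. Wheel not in a notch: blocked after 3 mm. Else it locks the wheel and bottoms on a hidden sprung stop 10 to 28 mm down (unknown); then 5 N per mm.
- wrench: Steel wrench lying loose on the bench, about 160 mm long; leave alone.
- tin: Upright round tin, 60 mm in diameter, 75 mm high, loose; origin at the centre of its underside; leave alone.
- gasket: Loose dark steel flange ring lying flat, 72 mm across, 10 mm thick; origin at the centre of its underside; leave alone.

How it is judged:
By the outcome, as a careful person would: the job done as asked, in the order asked, and still so for the second after the job is handed in, with the robot touching nothing.
It also fails if it takes over 72 s, if anything falls off the work surface, if the arm or the gripper's body presses on something with over 40 N, if the wrist force passes 120 N, or if a joint passes its speed limit or range.

## Working session

There is one attempt and no reset: what is moved stays moved. The work goes in short steps, Python scripts to look and compute and a shell command to move; the robot and the scene stay as the last step left them, time stands still between calls to the robot, and variables do not carry over. Pictures are saved under pics/ and viewed, about 8 in all and at most 12, crops included, and the job is handed in when it is done.

```bash
ls; mkdir -p pics
python3 - <<'E'
from cell import manip
import cv2
for n in("side","top"):
    cv2.imwrite(f"pics/{n}0.png",manip.grab_frame(n)); c=manip.calibration(n); print(n,c)
print(manip.read_state())
E
```

```text
pics
side {'camera_matrix': array([[479.04622096,   0.        , 313.90027387],
       [  0.        , 479.04622096, 235.66965585],
       [  0.        ,   0.        ,   1.        ]]), 'rvec': array([ 2.36665494, -0.24784792,  0.0733019 ]), 'tvec': array([-0.55992135,  0.17203972,  0.82067432])}
top {'camera_matrix': array([[445.63775231,   0.        , 322.81091175],
       [  0.        , 445.63775231, 245.41235669],
       [  0.        ,   0.        ,   1.        ]]), 'rvec': array([ 2.19409697, -2.13430306,  0.0909139 ]), 'tvec': array([0.00496067, 0.59724651, 0.94761487])}
{'time_s': 0.1, 'qpos': array([-1.16898259e+00,  1.26352956e-01, -4.05051142e-02,  1.40541912e+00,
        1.26778152e-05,  1.57078873e+00]), 'dq': array([-0.00045174, -0.00041258,  0.00266321, -0.00022172, -0.00031475,
        0.0002282 ]), 'joint_torque': array([-9.87047897e-04, -4.36902773e+01,  3.53605843e+01,  1.36840681e-02,
        7.38841163e-05,  8.14022449e-07]), 'position': array([ 0.20517862, -0.48283997,  0.23058976]), 'tool_rot': array([-3.14011179e+00, -1.26890453e-05,  4.01821311e-01]), 'ft_force': array([-0.21626571, -0.09513759, -0.57784436]), 'wrist_torque': array([-0.01362485, -0.06708772,  0.07593432]), 'finger_gap': 0.9997435313243126}
```

View pics/top0.png

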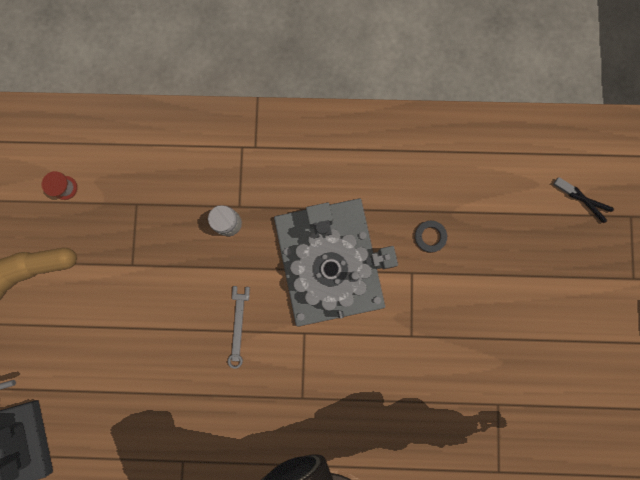

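View pics/side0.png

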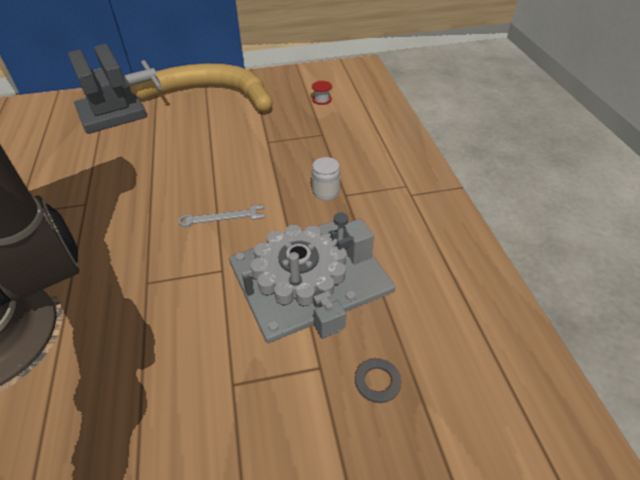

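The top view shows the fixture with its hub near (331,268), the pin to the upper left near (318,225), the detent block at (385,258) and the pointer at (340,314). The tin is at (223,220), the wrench at (238,325) and the ring at (431,236). In the side view the post is near (295,265) and the pin cap near (341,219). I'll zoom in and measure.

```bash
cat > h.py <<'E'
import numpy as np, cv2
from cell import manip
def cal(n):
    c=manip.calibration(n); return c["camera_matrix"],c["rvec"],c["tvec"]
def proj(n,P):
    K,r,t=cal(n); return cv2.projectPoints(np.array(P,float).reshape(-1,1,3),r,t,K,None)[0].reshape(-1,2)
def ray(n,uv,z):
    K,r,t=cal(n); R=cv2.Rodrigues(r)[0]; C=-R.T@t; d=R.T@np.linalg.inv(K)@np.array([uv[0],uv[1],1.]); return C+d*(z-C[2])/d[2]
def tri(uvs,uvt):
    Ps=[]
    for n in("side","top"):
        K,r,t=cal(n); Ps.append(K@np.c_[cv2.Rodrigues(r)[0],t])
    X=cv2.triangulatePoints(Ps[0],Ps[1],np.array(uvs,float).reshape(2,1),np.array(uvt,float).reshape(2,1)); return (X[:3]/X[3]).ravel()
E
python3 - <<'E'
from h import *
t=cv2.imread("pics/top0.png")[190:335,260:410]; s=cv2.imread("pics/side0.png")[200:345,225:400]
t=cv2.resize(t,None,fx=4,fy=4,interpolation=2)[:580]; s=cv2.resize(s,None,fx=4,fy=4,interpolation=2)
cv2.imwrite("pics/tz.png",t);cv2.imwrite("pics/sz.png",s)
for n in("side","top"):print(proj(n,[[.205,-.483,.231],[0,0,0]]))
E
```

```text
[[-50.68365229 673.89084216]
 [-12.9385226  336.09314144]]
[[622.16044387 479.50183185]
 [325.14378251 526.28130352]]
```

View pics/tz.png

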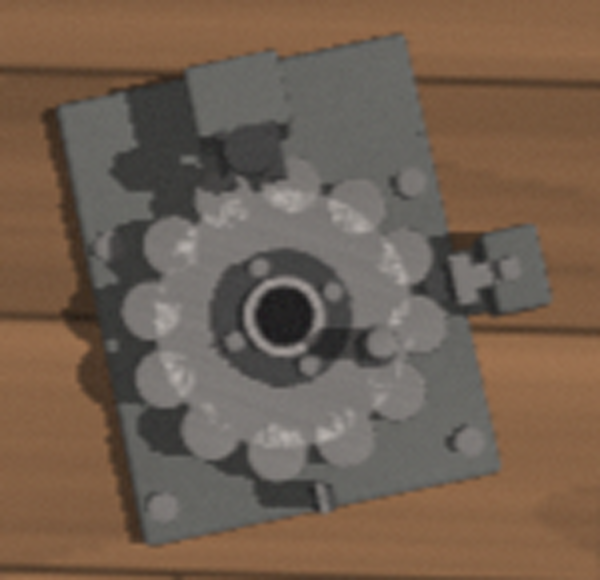

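View pics/sz.png

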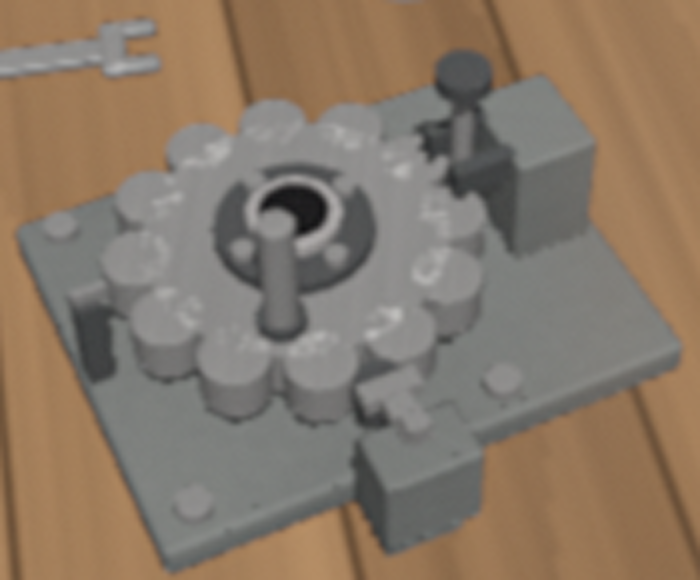

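In the zooms, the top view has the hub at (285,316), the post top at (380,343), the cap at (252,150) and the pointer at (322,497). In the side view the hub is at (294,208), the post top at (275,222) and the cap at (463,72).

Run:
```python
from h import *
T=lambda u,v:((u+.5)/4-.5+260,(v+.5)/4-.5+190)
S=lambda u,v:((u+.5)/4-.5+225,(v+.5)/4-.5+200)
for n,s,t,z in(("hub",S(294,208),T(285,316),.079),("post",S(275,222),T(382,342),.128),("cap",S(463,72),T(252,150),.130),("ptr",S(88,298),T(322,497),.076)):
    print(n,tri(s,t).round(4),ray("side",s,z).round(4),ray("top",t,z).round(4))
h=ray("top",T(285,316),.079)
for k,uv in(("c1",(62,106)),("c2",(404,37)),("c3",(497,468)),("c4",(150,544))): print(k,ray("top",T(*uv),.02).round(4))
for n,u,z in(("tin",(223,213),.075),("ring",(431,236),.01)):print(n,ray("top",u,z).round(3))
```

```text
hub [0.5449 0.0026 0.0822] [0.5461 0.0054 0.079 ] [0.5442 0.0026 0.079 ]
post [ 0.5311 -0.0449  0.129 ] [ 0.5316 -0.044   0.128 ] [ 0.5305 -0.0449  0.128 ]
cap [0.624  0.0212 0.1299] [0.6245 0.0211 0.13  ] [0.6232 0.0213 0.13  ]
ptr [ 0.4521 -0.019   0.071 ] [ 0.4527 -0.0232  0.076 ] [ 0.4519 -0.0188  0.076 ]
c1 [0.6606 0.1298 0.02  ]
c2 [ 0.7045 -0.0599  0.02  ]
c3 [ 0.4673 -0.1153  0.02  ]
c4 [0.4209 0.0725 0.02  ]
tin [0.655 0.233 0.075]
ring [ 0.626 -0.219  0.01 ]
```

Fixture yaw is about 13.2° and the hub is at about (0.5447, 0.0035). The post is at −60°, so it needs five clicks (150°) clockwise. I'll push with the tool's +x face and turn with the wheel, starting at yaw 163°.

```bash
python3 -m crank '[[[4.1,-2.1,0],0,0],[[4.1,-2.1,0],0,0],[[4.1,-2.1,0],0,0],[[4.1,-2.1,0],0,0],[[4.1,-2.1,0],0,0],[[4.1,-2.1,0],0,0],[[4.1,-2.1,0],0,0],[[4.1,-2.1,0],0,0],[[4.1,-2.1,0],0,0],[[0,0,0],0,0]]' 30; python3 -m crank '[[[0,0,0],-8.5,0],[[0,0,0],-8.5,0],[[0,0,0],-8.5,0],[[0,0,0],-8.5,0],[[0,0,0],-8.5,0],[[0,0,0],-8.5,0],[[0,0,0],-8.5,0],[[0,0,0],-8.5,0],[[0,0,0],-8.5,0],[[0,0,0],-8.5,0]]'
```

```text
time_s: 1.1
position: [0.4792, -0.1537, 0.2259]
tool_rot: [-3.134, 0.002, 0.395]
ft_force: [-0.1, 0.5, -0.1]
finger_gap: -0.001
time_s: 2.1
position: [0.4753, -0.1544, 0.2216]
tool_rot: [-3.129, -0.011, 1.894]
ft_force: [-0.4, -0.0, 0.1]
finger_gap: -0.0
```

```bash
python3 -m crank '[[[0,0,0],-8,0],[[0,0,0],-8,0],[[0,0,0],-8,0],[[0,0,0],-8,0],[[0,0,0],-8,0],[[0,0,0],-8,0],[[0,0,0],-8,0],[[0,0,0],-2,0],[[0,0,0],0,0],[[0,0,0],0,0]]'
cat > go.py <<'E'
import sys
from h import *
s=manip.read_state(); R=cv2.Rodrigues(np.zeros(3))[0]
from scipy.spatial.transform import Rotation as Ro
R=Ro.from_euler("xyz",s["tool_rot"]).as_matrix()
H=np.array([.5447,.0035]);p=s["position"]
print("t",round(s["time_s"],2),"pos",p.round(4),"yaw",np.degrees(s["tool_rot"][2]).round(1),"F",s["ft_force"].round(1),"q6",s["qpos"][5].round(2))
print("hub in tool cm",(R.T@np.r_[H-p[:2],0]*100).round(2))
if len(sys.argv)>3: print("to target cm",(R.T@(np.array(list(map(float,sys.argv[1:4])))-p)*100).round(2))
E
python3 go.py 0.5628 -0.0542 0.1
```

```text
time_s: 3.1
position: [0.4697, -0.1585, 0.2181]
tool_rot: [3.139, -0.026, 2.946]
ft_force: [0.4, -0.9, -0.2]
finger_gap: -0.0
t 3.1 pos [ 0.4697 -0.1585  0.2181] yaw 168.8 F [ 0.4 -0.9 -0.2] q6 -0.13
hub in tool cm [-4.2  17.35 -0.06]
to target cm [-7.4  12.01 11.66]
```

```bash
python3 -m crank '[[[-1.85,3,0],0,0],[[-1.85,3,0],0,0],[[-1.85,3,0],0,0],[[-1.85,3,0],0,0],[[0,0,0],5.5,0],[[0,0,1.5],0,0],[[0,0,2],0,0],[[0,0,2],0,0],[[0,0,2],0,0],[[0,0,0],0,0]]'; python3 go.py 0.5628 -0.0542 0.1
```

```text
time_s: 4.1
position: [0.5672, -0.0526, 0.1378]
tool_rot: [-3.14, -0.026, 2.832]
ft_force: [-0.4, 0.2, 0.2]
finger_gap: 0.0
t 4.1 pos [ 0.5672 -0.0526  0.1378] yaw 162.3 F [-0.4  0.2  0.2] q6 0.21
hub in tool cm [3.85 4.66 0.1 ]
to target cm [ 0.27 -0.28  3.79]
```

```bash
python3 -m crank '[[[0.1,-0.3,1.2],0,0],[[0,0,1.2],0,0],[[0,0,1],0,0],[[0,0,0.3],0,0],[[0,0,0],0,0],[[0.3,0,0],0,0],[[0.3,0,0],0,0],[[0.3,0,0],0,0],[[0,0,0],0,0],[[0,0,0],0,0]]'; python3 go.py 0.5628 -0.0542 0.1
```

```text
time_s: 5.1
position: [0.557, -0.0523, 0.104]
tool_rot: [-3.141, -0.021, 2.83]
ft_force: [-0.5, 0.2, 1.1]
finger_gap: -0.002
t 5.1 pos [ 0.557  -0.0523  0.104 ] yaw 162.1 F [-0.5  0.2  1.1] q6 0.22
hub in tool cm [2.88 4.94 0.06]
to target cm [-0.62 -0.    0.39]
```

```bash
python3 -m crank '[[[0.3,0,0],0,0],[[0.3,0,0],0,0],[[0.3,0,0],0,0],[[0.2,0,0],0,0],[[0.1,0,0],0,0],[[0,0,0],0,0],[[0,0,0],0,0],[[0,0,0],0,0],[[0,0,0],0,0],[[0,0,0],0,0]]'; python3 go.py
```

```text
time_s: 6.1
position: [0.5499, -0.0499, 0.1048]
tool_rot: [-3.141, -0.01, 2.829]
ft_force: [2.4, 0.1, -1.5]
finger_gap: -0.002
t 6.1 pos [ 0.5499 -0.0499  0.1048] yaw 162.1 F [ 2.4  0.1 -1.5] q6 0.22
hub in tool cm [2.14 4.92 0.02]
```

```bash
python3 -m crank '[[[0.3,-0.1,0],3,0],[[0.3,-0.1,0],3,0],[[0.3,-0.1,0],3,0],[[0.3,-0.1,0],3,0],[[0,0,0],0,0],[[0,0,0],0,0],[[0,0,0],0,0],[[0,0,0],0,0],[[0,0,0],0,0],[[0,0,0],0,0]]'; python3 go.py
```

```text
time_s: 7.1
position: [0.5425, -0.0508, 0.1054]
tool_rot: [-3.14, 0.0, 2.614]
ft_force: [2.4, -1.8, -0.5]
finger_gap: 0.002
t 7.1 pos [ 0.5425 -0.0508  0.1054] yaw 149.8 F [ 2.4 -1.8 -0.5] q6 0.43
hub in tool cm [ 2.54  4.8  -0.01]
```

```bash
python3 -m crank '[[[0,0,0],0,0],[[0,0,0],0,0],[[0,0,0],0,0],[[0,0,0],0,0],[[0,0,0],0,0],[[0.4,-0.1,0],1,0],[[0.4,-0.1,0],1,0],[[0.4,-0.1,0],1,0],[[0.4,-0.1,0],1,0],[[0.4,-0.1,0],1,0]]'; python3 go.py
```

```text
time_s: 8.1
position: [0.5221, -0.044, 0.1055]
tool_rot: [-3.141, 0.001, 2.521]
ft_force: [12.2, -4.9, -7.0]
finger_gap: 0.001
t 8.1 pos [ 0.5221 -0.044   0.1055] yaw 144.4 F [12.2 -4.9 -7. ] q6 0.54
hub in tool cm [ 0.92  5.17 -0.01]
```

```bash
python3 -m crank '[[[0,0,0],0,0],[[-0.3,0,0],0,0],[[-0.3,0,0],0,0],[[0,-0.25,0],5.5,0],[[0,-0.25,0],5.5,0],[[0,0,0],0,0],[[0,0,0],0,0],[[0,0,0],0,0],[[0,0,0],0,0],[[0,0,0],0,0]]'; python3 go.py
python3 - <<'E'
from h import *
a=manip.grab_frame("side")[150:350,200:420]; b=manip.grab_frame("top")[180:340,240:420]
a=cv2.resize(a,(396,360),interpolation=2);b=cv2.resize(b,(404,360),interpolation=2)
cv2.imwrite("pics/c1.png",np.hstack([a,b]))
E
```

```text
time_s: 9.1
position: [0.5223, -0.0511, 0.1049]
tool_rot: [-3.139, -0.003, 2.327]
ft_force: [-0.9, 0.2, -0.5]
finger_gap: -0.002
t 9.1 pos [ 0.5223 -0.0511  0.1049] yaw 133.3 F [-0.9  0.2 -0.5] q6 0.72
hub in tool cm [ 2.43  5.38 -0.01]
```

View pics/c1.png

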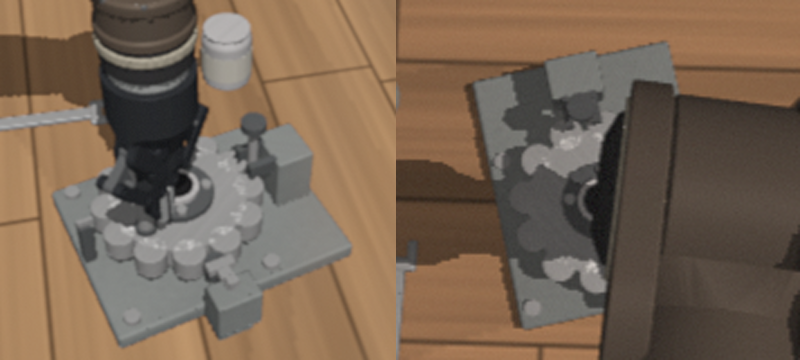

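Run:
```python
from h import *
for a in(-60,-45,-30,-15,0):
    w=np.radians(193.2-a); P=np.array([.5447+.05*np.cos(w),.0035+.05*np.sin(w)])
    print(a,P.round(3),[((proj("side",[*P,z])[0]-[200,150])*1.8).round(0) for z in(.067,.128)])
```

```text
-60 [ 0.53  -0.044] [array([170., 233.]), array([167., 190.])]
-45 [ 0.518 -0.039] [array([157., 231.]), array([152., 188.])]
-30 [ 0.508 -0.031] [array([145., 226.]), array([140., 183.])]
-15 [ 0.501 -0.02 ] [array([135., 219.]), array([130., 175.])]
0 [ 0.496 -0.008] [array([128., 210.]), array([123., 167.])]
```

The side view shows the collar at (147,228), which matches −30°, so one click is done. On to the next.

```bash
python3 -m crank '[[[0.2,0.3,0],0,0],[[0.2,0,0],0,0],[[0.45,-0.1,0],3,0],[[0.45,-0.1,0],3,0],[[0.45,-0.1,0],3,0],[[0.45,-0.1,0],3,0],[[0.4,-0.1,0],2,0],[[0.4,-0.1,0],2,0],[[0,0,0],0,0],[[0,0,0],0,0]]'; python3 go.py
```

```text
time_s: 10.2
position: [0.5037, -0.0306, 0.1053]
tool_rot: [-3.139, 0.009, 2.037]
ft_force: [0.3, 0.2, 0.5]
finger_gap: 0.0
t 10.2 pos [ 0.5037 -0.0306  0.1053] yaw 116.7 F [0.3 0.2 0.5] q6 1.05
hub in tool cm [ 1.2   5.2  -0.02]
```

```bash
python3 -m crank '[[[-0.2,-0.1,0],4.5,0],[[0,-0.15,0],4.5,0],[[0,-0.15,0],4.5,0],[[0.45,-0.1,0],3,0],[[0.45,-0.1,0],3,0],[[0.45,-0.1,0],3,0],[[0.45,-0.1,0],3,0],[[0.4,-0.1,0],2,0],[[0.4,-0.1,0],2,0],[[0,0,0],0,0]]'; python3 go.py
```

```text
time_s: 11.2
position: [0.493, -0.0156, 0.1054]
tool_rot: [3.138, 0.026, 1.504]
ft_force: [0.5, 0.5, 0.2]
finger_gap: 0.001
t 11.2 pos [ 0.493  -0.0156  0.1054] yaw 86.1 F [0.5 0.5 0.2] q6 1.62
hub in tool cm [ 2.25  5.03 -0.04]
```

```bash
python3 -m crank '[[[0.4,-0.1,0],3,0],[[0.3,-0.1,0],3,0],[[0.3,-0.1,0],3,0],[[0.2,-0.1,0],2,0],[[0.1,0,0],2,0],[[0,0,0],0,0],[[0,0,0],0,0],[[0,0,0],0,0],[[0,0,0],0,0],[[0,0,0],0,0]]'; python3 go.py;python3 - <<'E'
from h import *
a=manip.grab_frame("side")[150:350,200:420]; b=manip.grab_frame("top")[180:340,240:420]
a=cv2.resize(a,(396,360),interpolation=2);b=cv2.resize(b,(404,360),interpolation=2)
cv2.imwrite("pics/c2.png",np.hstack([a,b]))
for a in(0,15,30,45,60):
    w=np.radians(193.2-a); P=np.array([.5447+.05*np.cos(w),.0035+.05*np.sin(w)])
    print(a,P.round(3),[((proj("side",[*P,z])[0]-[200,150])*1.8).round(0) for z in(.067,.128)])
E
```

```text
time_s: 12.2
position: [0.4922, -0.0025, 0.105]
tool_rot: [3.132, 0.023, 1.28]
ft_force: [-0.1, 0.0, 0.1]
finger_gap: 0.001
t 12.2 pos [ 0.4922 -0.0025  0.105 ] yaw 73.3 F [-0.1  0.   0.1] q6 1.87
hub in tool cm [2.08 4.86 0.  ]
0 [ 0.496 -0.008] [array([128., 210.]), array([123., 167.])]
15 [0.495 0.005] [array([125., 200.]), array([119., 157.])]
30 [0.497 0.018] [array([126., 190.]), array([120., 146.])]
45 [0.502 0.03 ] [array([129., 180.]), array([124., 137.])]
60 [0.51 0.04] [array([136., 171.]), array([131., 128.])]
```

View pics/c2.png

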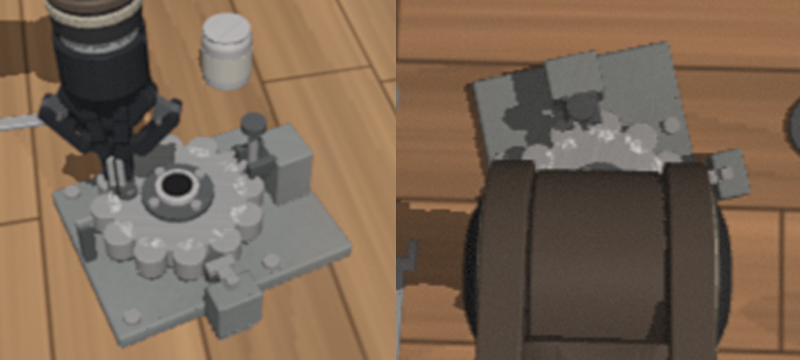

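The collar is at (128,190), so the wheel is at +30° and the fingers are just touching the post. Next click.

```bash
python3 -m crank '[[[0.45,-0.15,0],3,0],[[0.45,-0.15,0],3,0],[[0.45,-0.15,0],3,0],[[0.45,-0.15,0],3,0],[[0.45,-0.15,0],3,0],[[0.4,-0.1,0],2,0],[[0,0,0],0,0],[[0,0,0],0,0],[[0,0,0],0,0],[[0,0,0],0,0]]'; python3 go.py
```

```text
time_s: 13.3
position: [0.4951, 0.0194, 0.1049]
tool_rot: [3.116, 0.031, 0.969]
ft_force: [-1.0, 0.3, -0.6]
finger_gap: -0.001
t 13.3 pos [0.4951 0.0194 0.1049] yaw 55.5 F [-1.   0.3 -0.6] q6 2.23
hub in tool cm [1.49 4.99 0.08]
```

```bash
python3 -m crank '[[[-0.1,-0.15,0],4,0],[[0,-0.15,0],4,0],[[0,-0.15,0],4,0],[[0,0,0],0,0],[[0,0,0],0,0],[[0,0,0],0,0],[[0,0,0],0,0],[[0,0,0],0,0],[[0,0,0],0,0],[[0,0,0],0,0]]'; python3 go.py;python3 - <<'E'
from h import *
a=manip.grab_frame("side")[150:350,200:420]
cv2.imwrite("pics/c3.png",cv2.resize(a,None,fx=1.8,fy=1.8,interpolation=2))
E
```

```text
time_s: 14.3
position: [0.4909, 0.0205, 0.1048]
tool_rot: [3.11, 0.025, 0.758]
ft_force: [0.5, -0.2, 0.3]
finger_gap: -0.002
t 14.3 pos [0.4909 0.0205 0.1048] yaw 43.4 F [ 0.5 -0.2  0.3] q6 2.45
hub in tool cm [2.73 4.93 0.09]
```

View pics/c3.png

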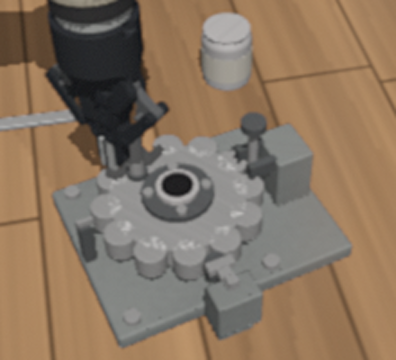

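The collar is at (138,171), so the wheel is at +60°. For the last click I'll push only a little past half-way.

```bash
python3 -m crank '[[[0.3,0,0],0,0],[[0.3,0,0],0,0],[[0.45,-0.15,0],3,0],[[0.45,-0.15,0],3,0],[[0.45,-0.15,0],3,0],[[0.4,-0.15,0],3,0],[[0.2,-0.1,0],1,0],[[0,0,0],0,0],[[0,0,0],0,0],[[0,0,0],0,0]]'; python3 go.py
```

```text
time_s: 15.35
position: [0.5058, 0.0405, 0.1039]
tool_rot: [3.1, 0.024, 0.523]
ft_force: [-1.0, -0.3, 0.4]
finger_gap: -0.001
t 15.35 pos [0.5058 0.0405 0.1039] yaw 29.9 F [-1.  -0.3  0.4] q6 2.73
hub in tool cm [1.53 5.14 0.18]
```

```bash
python3 -m crank '[[[-0.8,0,0],0,0],[[-1.5,0,0],0,0],[[-1.5,0,0],0,0],[[-1,0,-2],0,0],[[0,0,-3],0,0],[[-3,0,-4],0,0],[[-4,0,-4],0,0],[[-4,0,-2],0,0],[[-4,0,0],0,0],[[0,0,0],0,0]]'; python3 go.py;python3 - <<'E'
from h import *
a=manip.grab_frame("side")[150:350,200:420]; b=manip.grab_frame("top")[180:340,240:420]
a=cv2.resize(a,(396,360),interpolation=2);b=cv2.resize(b,(404,360),interpolation=2)
cv2.imwrite("pics/c4.png",np.hstack([a,b]))
for a in(60,90,120):
    w=np.radians(193.2-a); P=np.array([.5447+.05*np.cos(w),.0035+.05*np.sin(w)])
    print(a,[((proj("side",[*P,z])[0]-[200,150])*1.8).round(0) for z in(.067,.128)],((proj("top",[*P,.128])[0]-[240,180])*2.245+[396,0]).round(0))
E
```

```text
time_s: 16.35
position: [0.3225, -0.0551, 0.2575]
tool_rot: [3.099, 0.029, 0.523]
ft_force: [-0.2, -0.2, 0.0]
finger_gap: -0.005
t 16.35 pos [ 0.3225 -0.0551  0.2575] yaw 30.0 F [-0.2 -0.2  0. ] q6 2.49
hub in tool cm [22.17  6.04 -0.38]
60 [array([136., 171.]), array([131., 128.])] [556. 234.]
90 [array([157., 159.]), array([153., 116.])] [543. 207.]
120 [array([182., 156.]), array([179., 112.])] [545. 178.]
```

View pics/c4.png

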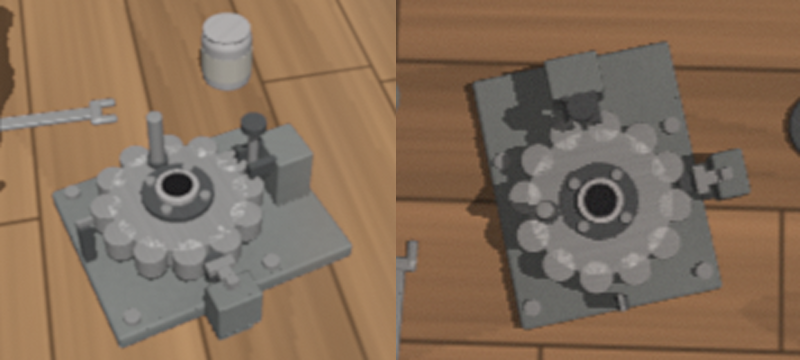

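The post top is at (155,116) in the side view and (544,210) in the top view, which matches +90°. Now the pin.

```bash
python3 go.py 0.6238 0.0213 0.19
```

```text
t 16.45 pos [ 0.3254 -0.0543  0.2568] yaw 30.0 F [ 0.4  1.1 -0.2] q6 2.5
hub in tool cm [21.87  5.99 -0.36]
to target cm [29.79  8.13  6.2 ]
```

```bash
python3 -m crank '[[[4.2,1.1,0],0,0],[[4.2,1.1,0],0,0],[[4.2,1.1,0],0,0],[[4.2,1.1,0],0,0],[[4.2,1.1,0],0,0],[[4.2,1.1,0],0,0],[[3,1,2],0,0],[[0,0,2],0,0],[[0,0,1],0,0],[[0,0,0],0,0]]'; python3 go.py 0.6238 0.0213 0.15
```

```text
time_s: 17.45
position: [0.6205, 0.0273, 0.1878]
tool_rot: [3.104, 0.035, 0.53]
ft_force: [0.1, -0.1, -0.0]
finger_gap: 0.0
t 17.45 pos [0.6205 0.0273 0.1878] yaw 30.3 F [ 0.1 -0.1 -0. ] q6 2.68
hub in tool cm [-7.74 -1.78  0.2 ]
to target cm [0.12 0.54 3.8 ]
```

```bash
python3 -m crank '[[[0.1,0.55,0],0,0],[[0,0,1.2],0,0],[[0,0,1.2],0,0],[[0,0,1.1],0,0],[[0,0,0],0,0],[[0,0,0.4],0,0],[[0,0,0.4],0,0],[[0,0,0.3],0,0],[[0,0,0],0,0],[[0,0,0],0,0]]'; python3 go.py 0.6238 0.0213 0.13
```

```text
time_s: 18.45
position: [0.6232, 0.0198, 0.1424]
tool_rot: [3.102, 0.03, 0.529]
ft_force: [0.5, 0.1, 0.2]
finger_gap: -0.007
t 18.45 pos [0.6232 0.0198 0.1424] yaw 30.3 F [0.5 0.1 0.2] q6 2.67
hub in tool cm [-7.6  -2.56  0.13]
to target cm [ 0.16 -0.15  1.23]
```

```bash
python3 -m crank '[[[0.1,-0.1,0.4],0,0],[[0,0,0.4],0,0],[[0,0,0.3],0,0],[[0,0,0.2],0,0],[[0,0,0.2],0,0],[[0,0,0.2],0,0],[[0,0,0.2],0,0],[[0,0,0.2],0,0],[[0,0,0.2],0,0],[[0,0,0.2],0,0]]'; python3 go.py 0.6238 0.0213 0.13
```

```text
time_s: 19.45
position: [0.6242, 0.0208, 0.1177]
tool_rot: [3.101, 0.027, 0.53]
ft_force: [-2.5, 0.7, 2.9]
finger_gap: 0.004
t 19.45 pos [0.6242 0.0208 0.1177] yaw 30.3 F [-2.5  0.7  2.9] q6 2.67
hub in tool cm [-7.73 -2.53  0.11]
to target cm [-0.04 -0.02 -1.24]
```

```bash
python3 -m crank '[[[0,0,0],0,0],[[0,0,0],0,0],[[0,0,0],0,0],[[0,0,0],0,0],[[0,0,0],0,0],[[0,0,0],0,0],[[0,0,0.2],0,0],[[0,0,0.2],0,0],[[0,0,0.2],0,0],[[0,0,0.2],0,0]]'; python3 go.py
```

```text
time_s: 20.45
position: [0.6242, 0.0208, 0.1109]
tool_rot: [3.101, 0.025, 0.53]
ft_force: [-4.9, 1.6, 13.5]
finger_gap: 0.004
t 20.45 pos [0.6242 0.0208 0.1109] yaw 30.4 F [-4.9  1.6 13.5] q6 2.67
hub in tool cm [-7.74 -2.53  0.09]
```

```bash
python3 -m crank '[[[0,0,0],0,0],[[0,0,0],0,0],[[0,0,0],0,0],[[0,0,0],0,0],[[0,0,0],0,0],[[0,0,0],0,0],[[0,0,0],0,0],[[0,0,0.2],0,0],[[0,0,0.2],0,0],[[0,0,0.2],0,0]]'; python3 go.py
```

```text
time_s: 21.45
position: [0.6243, 0.0208, 0.1102]
tool_rot: [3.1, 0.021, 0.53]
ft_force: [-6.4, 1.7, 16.9]
finger_gap: 0.002
t 21.45 pos [0.6243 0.0208 0.1102] yaw 30.4 F [-6.4  1.7 16.9] q6 2.67
hub in tool cm [-7.74 -2.54  0.06]
```

```bash
python3 -m crank '[[[-0.03,-0.02,0.12],0,0],[[-0.03,-0.02,0.12],0,0],[[-0.03,-0.02,0.12],0,0],[[0,0,0.12],0,0],[[0,0,0.12],0,0],[[0,0,0.12],0,0],[[0,0,0.12],0,0],[[0,0,0.12],0,0],[[0,0,0.12],0,0],[[0,0,0.12],0,0]]'; python3 go.py
```

```text
time_s: 22.45
position: [0.6242, 0.0208, 0.1103]
tool_rot: [3.095, 0.01, 0.531]
ft_force: [-4.3, 1.2, 10.2]
finger_gap: -0.0
t 22.45 pos [0.6242 0.0208 0.1103] yaw 30.4 F [-4.3  1.2 10.2] q6 2.67
hub in tool cm [-7.74 -2.53 -0.04]
```

Force scales at about 85 N per cm of commanded shift, so 0.175 cm per row should hold 15 N.

```bash
for i in 1; do python3 -m crank '[[[0,0,0.175],0,0],[[0,0,0.175],0,0],[[0,0,0.175],0,0],[[0,0,0.175],0,0],[[0,0,0.175],0,0],[[0,0,0.175],0,0],[[0,0,0.175],0,0],[[0,0,0.175],0,0],[[0,0,0.175],0,0],[[0,0,0.175],0,0]]'; done
```

```text
time_s: 23.45
position: [0.6243, 0.0208, 0.1103]
tool_rot: [3.089, -0.003, 0.532]
ft_force: [-6.7, 1.9, 14.6]
finger_gap: 0.002
```

```bash
python3 -m crank '[[[0,0,0.175],0,0],[[0,0,0.175],0,0],[[0,0,0.175],0,0],[[0,0,0.175],0,0],[[0,0,0.175],0,0],[[0,0,0.175],0,0],[[0,0,0.175],0,0],[[0,0,0.175],0,0],[[0,0,0.175],0,0],[[0,0,0.175],0,0]]'
```

```text
time_s: 24.45
position: [0.6243, 0.0208, 0.1103]
tool_rot: [3.084, -0.015, 0.533]
ft_force: [-5.9, 1.6, 13.9]
finger_gap: -0.0
```

```bash
python3 -m crank '[[[0,0,-0.5],0,0],[[0,0,-1],0,0],[[0,0,-2],0,0],[[0,0,-3],0,0],[[0,0,-3],0,0],[[-3,0,-2],0,0],[[-4,-1,0],0,0],[[-4,-1,0],0,0],[[-4,-1,0],0,0],[[-4,-1,0],0,0]]';python3 -m crank '[[[-4,-1,0],0,0],[[-4,-1,0],0,0],[[-4,-1,0],0,0],[[0,0,0],0,0],[[0,0,0],0,0],[[0,0,0],0,0],[[0,0,0],0,0],[[0,0,0],0,0],[[0,0,0],0,0],[[0,0,0],0,0]]'
python3 - <<'E'
from h import *
a=manip.grab_frame("side")[150:350,200:420]; b=manip.grab_frame("top")[180:340,240:420]
a=cv2.resize(a,(396,360),interpolation=2);b=cv2.resize(b,(404,360),interpolation=2)
cv2.imwrite("pics/c5.png",np.hstack([a,b]))
for z in(.13,.12,.112,.108):print(z,((proj("side",[.6238,.0213,z])[0]-[200,150])*1.8).round(0))
E
```

```text
time_s: 25.45
position: [0.4341, -0.0386, 0.222]
tool_rot: [3.082, -0.01, 0.534]
ft_force: [-0.8, 0.2, 1.3]
finger_gap: -0.004
time_s: 26.45
position: [0.3094, -0.0757, 0.2194]
tool_rot: [3.08, -0.008, 0.533]
ft_force: [-0.2, 0.7, -0.3]
finger_gap: -0.002
0.13 [252. 122.]
0.12 [252. 129.]
0.112 [251. 135.]
0.108 [251. 138.]
```

View pics/c5.png

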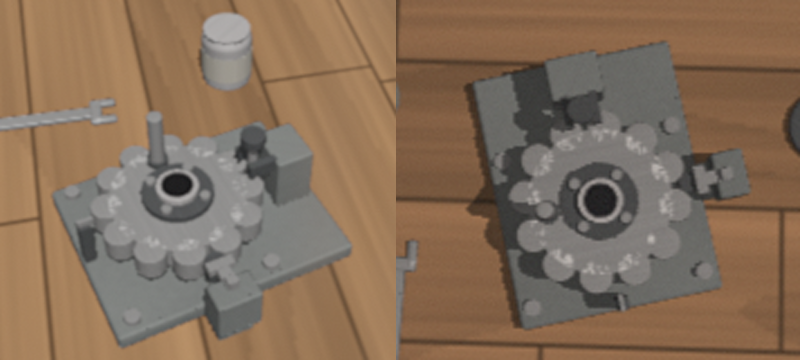

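The pin cap is now down at about (252,134), roughly 18 mm lower, and the post is still at +90° at (155,116). The tin and wrench are where they were, so I'm handing in.

```bash
python3 -c "
from cell import manip
print(manip.read_state()['ft_force']); print(manip.close_job())"
```

```text
[-0.27142422 -0.51274067 -0.38695583]
the job is handed in; nothing more can be done
None
```

The index wheel is set three clicks past the pointer, the lock pin is down on its stop, and the job is handed in at about 26.5 s.

- **Wheel:** I pushed the post clockwise five clicks, from −60° to +90°. On the last click I pushed only just past half-way, so it snapped into the notch by itself. The last pictures from both cameras show the post at +90°.
- **Pin:** It slid at about 3 N and was not blocked at 3 mm. It bottomed with the cap about 20 mm down under load. I held 14 to 14.6 N vertically for about 2 s, plus 6 to 7 N sideways, which makes about 15 to 16 N in all. The last picture shows the cap still about 18 mm down.
- **Forces:** The highest reading was about 18 N, while I was finding the stop; the highest on the post was about 15 N. Force was only read at the end of each move, so short peaks in between went unseen.
- **Surroundings:** The tin and the part of the wrench in the last picture looked unmoved. The flange ring was only partly in view, but the arm never came down near it. At hand-in the arm was clear, with no contact force.

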